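# Tip a spent lancet cartridge into the sharps bin and ease the sprung flap shut

## Robot

A 7-joint arm with a two-finger parallel gripper is mounted at the origin on the work surface. World frame = base frame: x ahead of the robot, y to its left, z up, the work surface at z = 0. Lengths are in m, angles in rad, forces in N, time in s.
With the tool pointing down it reaches from about 0.4 to 0.85 m from the base axis. Payload 4.5 kg.
Tool frame: the origin (TCP) lies at the very end of the fingers, on their centre line; the grasp point (between the pads) lies 19 mm behind it (r.tcp_to_grasp is the z of the grasp point in the tool frame, in m); z points along the fingers, y is the direction in which the jaws open and shut (so a half turn about z gives the same grasp; the last joint's range is limited). The gripper opens to 85 mm and grips with 20 to 120 N. Pads are 22 mm wide; open, the fingers measure 114 mm over their backs; the gripper's body (76 mm by 85 mm) begins 54 mm behind the grasp point. The pads swing forward as they close: fully open they stand 13 mm farther back than shut.
Start: joints at [-1.25, 0.689, -0.195, 1.565, 0.157, 0.902, -0.215], TCP at [0.177, 0.6, 0.231] pointing down, gripper open.
Joint ranges: [-3.01, 3.01], [-0.46, 2.08], [-1.47, 1.51], [0.13, 2.56], [-1, 4.14], [0.04, 2.09], [-2.66, 2.66]. Speed limits (rad/s): [2.57, 2.57, 3.14, 3.14, 3.14, 3.14, 3.14].

## Interface

Orientations are given as a unit quaternion [w, x, y, z].
In Python, from rig import monitor, viewer, ticket, r gives the robot as it stands. The module is installed in compiled form; this text tells all that it offers.
- The arm moves only by the tool drive_tool, never from a script. Its arguments are lists of equal length, an entry for each row: "slide": the shift along the tool's x, y, z each as a share of 0.3 m, from -1 to 1, a list of three; "roll": the turn about the tool's z as a share of pi rad, from -1 to 1; "grip": the closure in counts, from 0 (fully open) to 255 (shut). In form: {"slide": [[dx, dy, dz], ...], "roll": [roll, ...], "grip": [grip, ...]}. A call has 1 to 12 rows; each row is the pose to reach, as a shift and turn from the pose commanded when the call began, along the tool's axes at that moment, turning the shorter way round; what a row does not reach only later rows make up. A row lasts 1/12 s, in which the tool goes at most 41.7 mm and 7.16 degrees, less where a joint would pass 70% of its speed; a pose out of reach is approached as far as the arm can. A call with a number of a shift or a turn outside -1 to 1 is refused whole. A call with a gripper value outside its range is refused whole. The fingers move at their own pace and stop on an object; the grip force is fixed at half the most. Time passes only in rows, so rows that repeat a pose let the fingers close. It gives the time, the measured TCP pose, the force and the opening at its end, in the units of the state.
- monitor.state(): the state, without advancing time (a new reading comes with each control period).
- viewer.camera(name): name is "side" or "top" or "wrist"; returns (picture, depth): 480x640x3 uint8, blue, green, red; 480x640 float32, m along the optical axis (not along the pixel's ray), 0 where there is no reading.
- viewer.calibration(name): a dict with "K" (3x3 intrinsics, pixels), "view" (4x4, takes a point from world to camera coordinates). Camera axes: x right, y down, z forward; pixel columns grow to the right and rows downward; lengths in m; the calibration is good to about 2 mm. A picture is of the moment at which its call begins: read the wrist's pose just before it. calibration takes no time and is no camera call; for the wrist camera it gives the pose at the moment of the call.
- ticket.close_job(): hands the job in, once; it reports no verdict.
The state is a dict: "clock": time; "q": joint angles; "joint_velocities": joint speeds; "joint_efforts": joint torques, N m; "ee_pos": TCP position; "tool_rot": TCP orientation; "ft_force": force on the tool from outside, world axes, zero at the start; "ft_torque": the same for the moment, N m; "gripper_width": finger opening in m.
Only numpy, scipy, OpenCV 4.12 (cv2) and the standard library are available. Lean on these libraries where they do the work, as an engineer would, in place of code of your own. Each camera call takes 0.05 s, during which the arm holds its last target.

## Task

Press the ejector rod to drive the spent cartridge out of its bore onto the tray of the sharps unit's flap, then raise the flap by its bar until the cartridge tips over the hinge into the bin behind. Keep hold of or stay under the bar and ease the sprung flap gently all the way shut, never letting it slam. Do not touch the cartridge itself with the robot, and leave the other things on the bench where they are.

Things in the scene. Friction and masses are not known exactly. Their poses are not given: they have to be found in the camera images.
- waste_unit: White and grey benchtop sharps unit, fixed; its place and yaw vary (front turned 25 to 55 degrees to the robot's right). Origin on the bench under the middle of the flap's tray, x away from its front, y to its left, z up. Front housing: x -68 to 61 mm, y -79 to 79, 116 high. Behind the flap's hinge is the open-topped bin, at its left the ejector block.
- flap_hinge (a point): middle of the flap's hinge line, at (65, 0, 140) mm in the unit's frame; the line runs along the unit's y. Behind it the bin measures inside x 65 to 163 mm, y -75 to 75, floor at z 20; side walls 180 high, rear wall 206.
- bore_mouth (a point): centre of the bore's end that opens above the tray, at (-30, 78, 154) mm in the unit's frame. The bore runs level along y through the aluminium ejector block (x -60 to 0, y 78 to 122, top at z 174), 28 mm wide and high, open at both ends, with a 12 mm slot along its roof; its floor lies about 8 mm above the tray.
- lift_bar (a point): middle of the flap's lifting bar, a round steel bar 10 mm thick, 132 long along the unit's y, between two flat ears, 175 mm from the hinge. Shut, it is at (-109, 0, 123) mm in the unit's frame, 36 mm ahead of the housing with only the bench beneath, and 36 mm clear of the tray's front lip. Lifted, it goes in an arc about the hinge, up and back.
- flap (a joint): angle (rad) of the 0.35 kg steel flap: 0 shut, grows as the bar is lifted, stop at 1.4. Its tray, 132 mm long, 144 wide, has a 16 mm front lip, low side cheeks, no lip at the hinge; shut, it slopes down 0.1 rad to the lip, where the cartridge rolls and rests. Lifted 0.4 to 0.6 rad (at most 1.2), it sheds the cartridge over the hinge into the bin. Spring and weight need 3 to 3.5 N at the bar; let go, it slams.
- ejector (a joint): travel of the ejector rod in m: 0 is out (its spring brings it back), 0.057 is fully pressed, when its tip stands 15 mm out over the tray. 2 N at first, 5 N fully pressed, plus 0.5 N of rubbing.
- push_face (a point): centre of the outer face of the rod's black push knob (disc 36 mm across, 10 thick); it faces the unit's +y, and at rest lies at (-30, 192, 154) mm in the unit's frame; press it along the unit's -y
- cartridge: Spent lancet cartridge, a white plastic drum 26 mm across and 34 long, about 30 g, lying in the bore with its axis along y; origin at its centre. How deep in the bore it lies varies.
- petri_dish: closed pale petri dish, 90 mm across, 15 high, lying in front of the waste unit; bystander, origin at the centre of its underside
- marker: black marker pen, 120 mm long, 14 thick, lying on the bench in front; bystander, origin at the centre of its underside
- dropper_bottle: small amber dropper bottle, 36 mm across, 70 high, standing behind the ejector block; bystander, origin at the centre of its underside
- beaker: glass beaker, 70 mm across, 85 high; bystander, origin at the centre of its underside
- sponge: yellow sponge block 110 x 70 x 30 mm; bystander, origin at the centre of its underside
- slide_box: cardboard box of slides 90 x 35 mm, 85 high; bystander, origin at the centre of its underside
- wash_bottle: white wash bottle, 70 mm across, 150 high; bystander, origin at the centre of its underside

How it is judged:
By the outcome, as a careful person would: the job done as asked, in the order asked, and still so for the second after the job is handed in, with the robot touching nothing.
It also fails if it takes over 48 s, if anything falls off the work surface, if the arm or the gripper's body presses on something with over 40 N, if the wrist force passes 120 N, or if a joint passes its speed limit or range.

## Working session

There is one attempt and no reset: what is moved stays moved. The work goes in short steps, Python scripts to look and compute and a tool call to move; the robot and the scene stay as the last step left them, time stands still between calls to the robot, and variables do not carry over. Pictures are saved under pics/ and viewed, and the job is handed in when it is done.

Besides the shell and the picture viewer there is one more tool, called after "Emit:" as name([rows], argument=value, ...), one row to a line, values as JSON. drive_tool: Moves the arm, as the interface text tells. Its arguments: {"type":"object","properties":{"slide":{"type":"array"},"roll":{"type":"array"},"grip":{"type":"array"}},"required":["slide","roll","grip"]}

```bash
ls; mkdir -p pics
python3 - <<'E'
from rig import monitor, viewer, ticket, r
import cv2, numpy as np
np.set_printoptions(precision=4,suppress=True)
print(monitor.state()); print(r.tcp_to_grasp)
for n in ["side","top","wrist"]:
    c=viewer.calibration(n); print(n,c)
    p,d=viewer.camera(n); cv2.imwrite(f"pics/{n}0.png",p); np.save(f"pics/{n}0.npy",d)
E
```

```text
pics
{'clock': 0.0, 'q': array([-1.2502,  0.69  , -0.1945,  1.5663,  0.1573,  0.9025, -0.2151]), 'joint_velocities': array([-0.0013,  0.001 , -0.001 ,  0.002 , -0.0004, -0.0002, -0.0021]), 'joint_efforts': array([ -0.    , -53.9605,  -1.267 , -15.8541,   0.009 ,   0.0094,
         0.    ]), 'ee_pos': array([0.1766, 0.5988, 0.2305]), 'tool_rot': array([-0.0001,  0.1428,  0.9897, -0.0009]), 'ft_force': array([-0.2927,  0.6294, -0.1721]), 'ft_torque': array([-0.0158, -0.0255,  0.0019]), 'gripper_width': 0.08530429368243572}
-0.0187
side {'K': array([[456.2893,   0.    , 317.2077],
       [  0.    , 456.2893, 244.6842],
       [  0.    ,   0.    ,   1.    ]]), 'view': array([[-0.9849, -0.1733, -0.0026,  0.5164],
       [-0.0896,  0.522 , -0.8482,  0.1696],
       [ 0.1483, -0.8352, -0.5296,  1.1388],
       [ 0.    ,  0.    ,  0.    ,  1.    ]])}
top {'K': array([[499.229 ,   0.    , 323.5219],
       [  0.    , 499.229 , 239.0791],
       [  0.    ,   0.    ,   1.    ]]), 'view': array([[-0.0964, -0.9953, -0.0062,  0.0214],
       [-0.971 ,  0.0955, -0.219 ,  0.5452],
       [ 0.2186, -0.0151, -0.9757,  1.057 ],
       [ 0.    ,  0.    ,  0.    ,  1.    ]])}
wrist {'K': array([[330.6921,   0.    , 318.0705],
       [  0.    , 330.6921, 238.4185],
       [  0.    ,   0.    ,   1.    ]]), 'view': array([[ 0.2831,  0.9591, -0.0021, -0.6241],
       [ 0.9229, -0.2718,  0.2728, -0.0371],
       [ 0.2611, -0.0792, -0.9621,  0.3794],
       [ 0.    ,  0.    ,  0.    ,  1.    ]])}
```

View pics/side0.png

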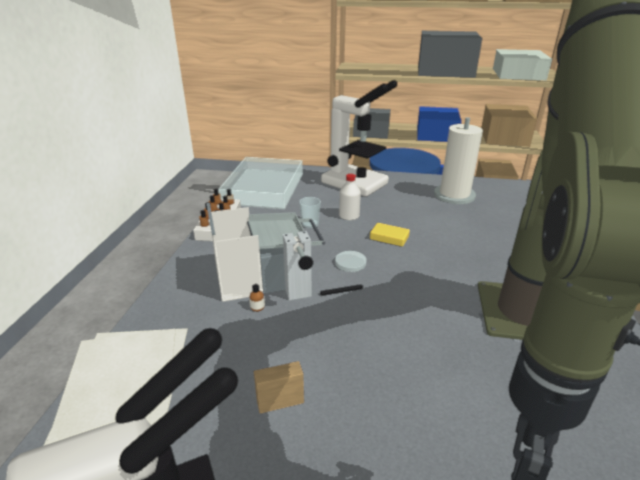

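View pics/top0.png

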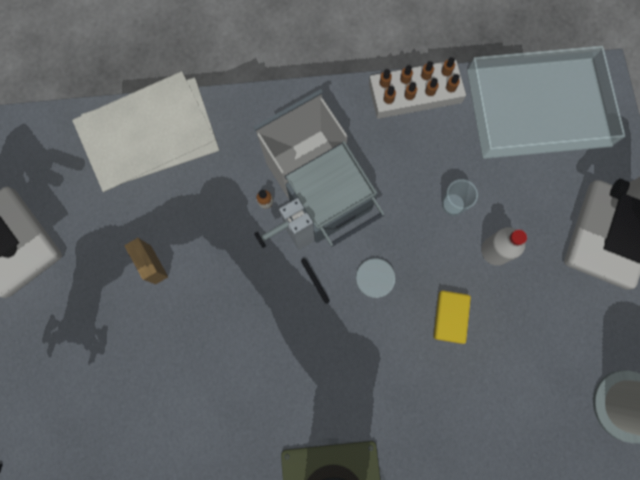

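View pics/wrist0.png

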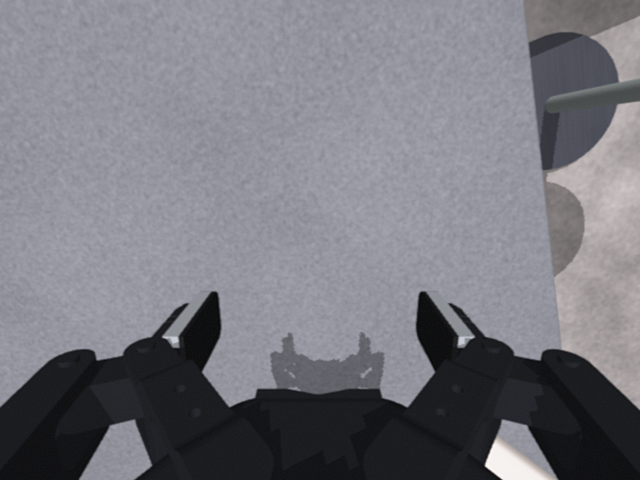

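```bash
cat > h.py <<'E'
import numpy as np, cv2
np.set_printoptions(precision=4,suppress=True)
def unproj(c,u,v,d):
    K,V=c["K"],c["view"]; p=np.array([(u-K[0,2])/K[0,0]*d,(v-K[1,2])/K[1,1]*d,d,1]); return (np.linalg.inv(V)@p)[:3]
def proj(c,P):
    K,V=c["K"],c["view"]; p=V@np.append(P,1); p=K@p[:3]; return p[:2]/p[2]
E
python3 - <<'E'
import cv2
p=cv2.imread("pics/top0.png"); cv2.imwrite("pics/topc.png",cv2.resize(p[85:265,240:400],None,fx=5,fy=5,interpolation=cv2.INTER_CUBIC)[:, :800][:600*2])
c=cv2.resize(p[140:260,240:400],None,fx=5,fy=5,interpolation=cv2.INTER_CUBIC); cv2.imwrite("pics/topc.png",c)
p=cv2.imread("pics/side0.png"); c=cv2.resize(p[190:310,200:360],None,fx=5,fy=5,interpolation=cv2.INTER_CUBIC); cv2.imwrite("pics/sidec.png",c)
E
```

```text
(no output)
```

View pics/topc.png

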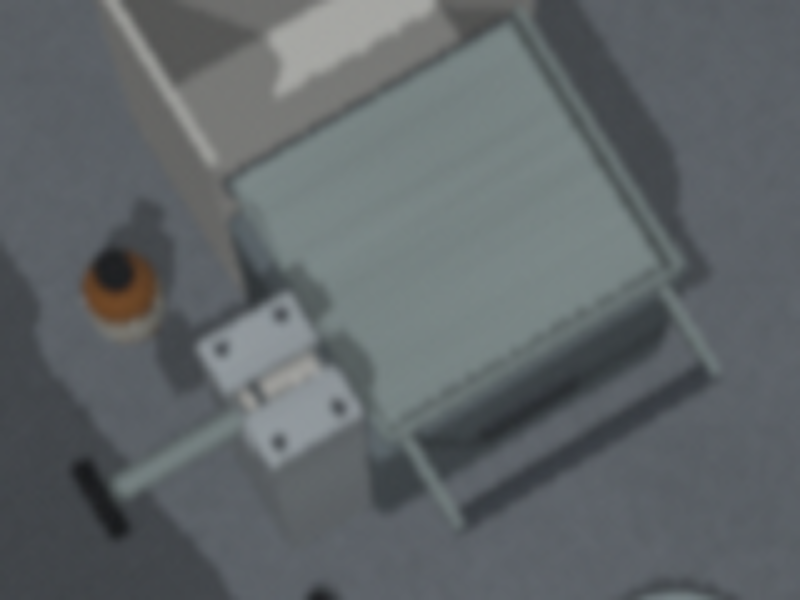

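View pics/sidec.png

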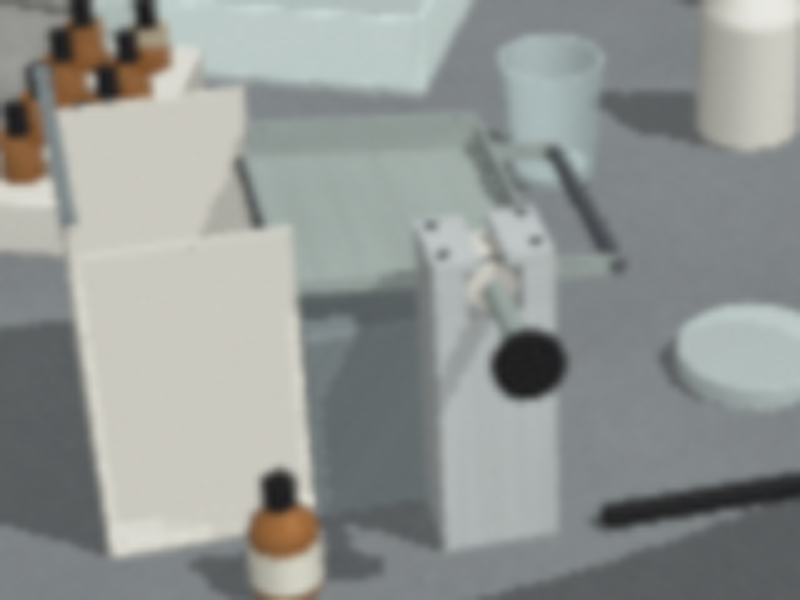

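```bash
cat > fit.py <<'E'
from h import *
from scipy.optimize import least_squares
from rig import viewer
ct,cs=viewer.calibration("top"),viewer.calibration("side")
T=lambda u,v:(240+(u)/5-0.4,140+v/5-.4)
S=lambda u,v:(200+u/5-.4,190+v/5-.4)
obs=[(ct,T(195,347),(0,122,174)),(ct,T(290,292),(0,78,174)),(ct,T(360,405),(-60,78,174)),(ct,T(272,468),(-60,122,174)),
(ct,T(100,499),(-30,187,154)),(ct,T(230,185),(65,72,140)),(ct,T(515,20),(65,-72,140)),
(cs,S(530,363),(-30,192,154)),(cs,S(418,228),(0,122,174)),(cs,S(555,245),(-60,122,174)),(ct,T(717,375),(-113,-68,123)),(ct,T(460,528),(-113,68,123))]
def toW(p,q):
    q=np.array(q)/1000; c,s=np.cos(p[2]),np.sin(p[2]); return np.array([p[0]+c*q[0]-s*q[1],p[1]+s*q[0]+c*q[1],q[2]])
f=lambda p: np.concatenate([proj(c,toW(p,q))-uv for c,uv,q in obs])
if __name__=="__main__":
    for y0 in(.6,-.6):
        s=least_squares(f,[.6,0,y0],loss='soft_l1'); print(s.x,np.degrees(s.x[2]),s.cost)
        if s.cost<200: 
            print(f(s.x).reshape(-1,2)); 
            for n,q in dict(bar=(-109,0,123),face=(-30,192,154),hinge=(65,0,140)).items(): print(n,toW(s.x,q))
    d=np.load("pics/top0.npy")
    for u,v in [(265,190),(340,250),(300,215),(360,190)]: print(u,v,d[v,u],unproj(ct,u,v,d[v,u]))
    for o in obs:
        if o[0] is ct:
            u,v=o[1]; print(o[2],unproj(ct,u,v,np.max(d[int(round(v)),int(round(u))])))
E
python3 fit.py
```

```text
[ 0.6447 -0.0556  0.4526] 25.93221222085006 15.336161336265898
[[ 0.3908 -0.3717]
 [-0.0399 -0.2171]
 [ 1.1622  1.3999]
 [ 0.0548 -0.1158]
 [ 0.3196 -0.0488]
 [-0.3022 -0.2747]
 [-0.0969 -0.2699]
 [-0.4525  2.2005]
 [ 2.2184  8.3172]
 [-0.9168  1.2666]
 [ 1.8356 -0.7538]
 [-1.0573  1.3039]]
bar [ 0.5467 -0.1033  0.123 ]
face [0.5338 0.1039 0.154 ]
hinge [ 0.7032 -0.0272  0.14  ]
[ 0.6447 -0.0556  0.4526] 25.9322111338669 15.336161336268152
[[ 0.3908 -0.3717]
 [-0.0399 -0.2171]
 [ 1.1622  1.3999]
 [ 0.0548 -0.1158]
 [ 0.3196 -0.0488]
 [-0.3022 -0.2747]
 [-0.0969 -0.2699]
 [-0.4525  2.2005]
 [ 2.2184  8.3172]
 [-0.9168  1.2666]
 [ 1.8356 -0.7538]
 [-1.0573  1.3039]]
bar [ 0.5467 -0.1033  0.123 ]
face [0.5338 0.1039 0.154 ]
hinge [ 0.7032 -0.0272  0.14  ]
265 190 1.1615863 [0.6784 0.0923 0.0433]
340 250 1.1754566 [ 0.5287 -0.0687 -0.0019]
300 215 1.0199658 [0.5758 0.0129 0.1667]
360 190 1.0673224 [ 0.6281 -0.1186  0.132 ]
(0, 122, 174) [0.5896 0.0547 0.1777]
(0, 78, 174) [0.6225 0.0157 0.1348]
(-60, 78, 174) [ 0.5714 -0.0094  0.1302]
(-60, 122, 174) [0.537  0.028  0.1747]
(-30, 187, 154) [0.5318 0.0981 0.1715]
(65, 72, 140) [0.6703 0.0369 0.142 ]
(65, -72, 140) [ 0.7287 -0.0911  0.1523]
(-113, -68, 123) [ 0.5712 -0.1619  0.1242]
(-113, 68, 123) [ 0.5151 -0.0462  0.1269]
```

```bash
cat > plan.py <<'E'
from h import *
from scipy.spatial.transform import Rotation as R
P=np.array([0.6447,-0.0556,0.4526])
def toW(q,p=P):
    q=np.array(q)/1000; c,s=np.cos(p[2]),np.sin(p[2]); return np.array([p[0]+c*q[0]-s*q[1],p[1]+s*q[0]+c*q[1],q[2]])
def toU(w,p=P):
    c,s=np.cos(p[2]),np.sin(p[2]); d=np.array(w)[:2]-p[:2]; return np.array([c*d[0]+s*d[1],-s*d[0]+c*d[1],w[2]])*1000
def rot(st):
    w,x,y,z=st["tool_rot"]; return R.from_quat([x,y,z,w]).as_matrix()
def share(st,tgt):
    return rot(st).T@(np.array(tgt)-st["ee_pos"])/0.3
def info():
    from rig import monitor
    st=monitor.state(); M=rot(st)
    e=np.degrees(np.arctan2(M[1,0],M[0,0]))-90-np.degrees(P[2])
    print("t",st["clock"],"U",toU(st["ee_pos"]),"yaw err(deg)",e,"F",st["ft_force"],"w",st["gripper_width"],"q",st["q"])
    return st
E
python3 - <<'E'
from plan import *
st=info()
print(toW((-30,245,220)),share(st,toW((-30,245,220))), toW((-30,245,138)))
E
```

```text
t 0.15 U [-134.6545  793.3691  230.6638] yaw err(deg) 47.64300871349208 F [-0.613  -0.4744  0.2731] w 0.08532803840164828 q [-1.2502  0.6898 -0.1946  1.5661  0.1573  0.9025 -0.2151]
[0.5106 0.1516 0.22  ] [-1.4893 -1.1157  0.0372] [0.5106 0.1516 0.138 ]
```

Emit:
drive_tool([
  [-0.9, -0.67, 0.03],
  [-0.9, -0.67, 0.03],
  [-0.9, -0.67, 0.03],
  [-0.9, -0.67, 0.03],
  [-0.9, -0.67, 0.03],
  [-0.9, -0.67, 0.03],
  [-0.9, -0.67, 0.03],
  [-0.9, -0.67, 0.03],
  [-0.9, -0.67, 0.03],
  [-0.9, -0.67, 0.03],
  [-0.9, -0.67, 0.03],
], roll=[0.265, 0.265, 0.265, 0.265, 0.265, 0.265, 0.265, 0.265, 0.265, 0.265, 0.265], grip=[255, 255, 255, 255, 255, 255, 255, 255, 255, 255, 255])

```text
clock: 1.07
ee_pos: [0.3786, 0.3308, 0.2222]
tool_rot: [-0.0, 0.531, 0.847, 0.0]
ft_force: [-0.0, 0.8, -0.5]
gripper_width: 0.0001
```

Run:
```python
from plan import *
st=info()
print(st["ee_pos"],share(st,toW((-30,245,220))),share(st,toW((-30,245,138))))
from rig import viewer
p,d=viewer.camera("wrist"); cv2.imwrite("pics/w1.png",p); np.save("pics/w1.npy",d)
```

```text
t 1.0667 U [-70.3289 463.8251 222.2306] yaw err(deg) -0.07718847084056435 F [-0.0245  0.841  -0.5488] w 6.546539969598556e-05 q [-0.8096  0.5426  0.0007  1.9452 -0.0021  0.6537 -0.3561]
[0.3786 0.3308 0.2222] [-0.7292  0.1354  0.0068] [-0.7295  0.1355  0.2801]
```

View pics/w1.png

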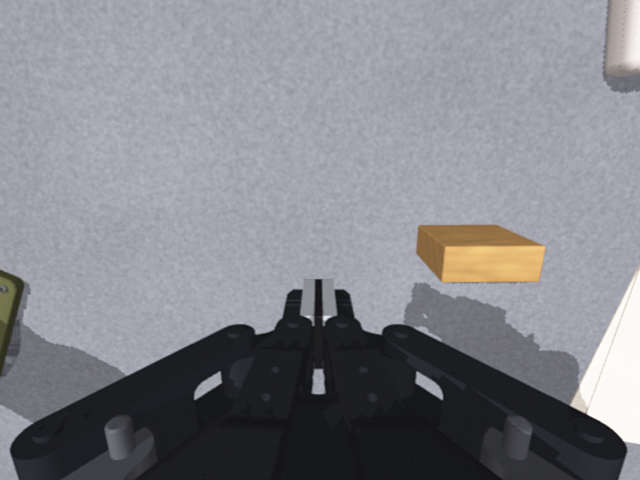

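Emit:
drive_tool([
  [-0.73, 0.135, 0.01],
  [-0.73, 0.135, 0.01],
  [-0.73, 0.135, 0.01],
  [-0.73, 0.135, 0.01],
  [-0.73, 0.135, 0.01],
  [-0.73, 0.135, 0.28],
  [-0.73, 0.135, 0.28],
  [-0.73, 0.135, 0.28],
  [-0.73, 0.135, 0.28],
], roll=[0, 0, 0, 0, 0, 0, 0, 0, 0], grip=[255, 255, 255, 255, 255, 255, 255, 255, 255])

```text
clock: 1.87
ee_pos: [0.5088, 0.1525, 0.1368]
tool_rot: [-0.002, 0.53, 0.848, -0.002]
ft_force: [-0.2, -0.5, 0.8]
gripper_width: -0.0001
```

Run:
```python
from plan import *
st=info()
for y in (215,205,195,145): print(y,share(st,toW((-30,y,138))))
from rig import viewer
for n in("side","top"):
  p,d=viewer.camera(n); cv2.imwrite(f"pics/{n}2.png",p); np.save(f"pics/{n}2.npy",d)
  p=p[190:310,200:360] if n=="side" else p[140:260,200:360]
  cv2.imwrite(f"pics/{n}2c.png",cv2.resize(p,None,fx=5,fy=5,interpolation=cv2.INTER_CUBIC))
```

```text
t 1.8667 U [-31.2367 246.5906 136.8004] yaw err(deg) 0.0958199551112564 F [-0.1694 -0.5143  0.7606] w -0.000110440736594684 q [-0.3575  0.7102 -0.0324  1.9361  0.0408  0.5014  0.0364]
215 [-0.1053  0.0039 -0.0042]
205 [-0.1386  0.0039 -0.0043]
195 [-0.172   0.0038 -0.0043]
145 [-0.3386  0.0035 -0.0047]
```

View pics/side2c.png

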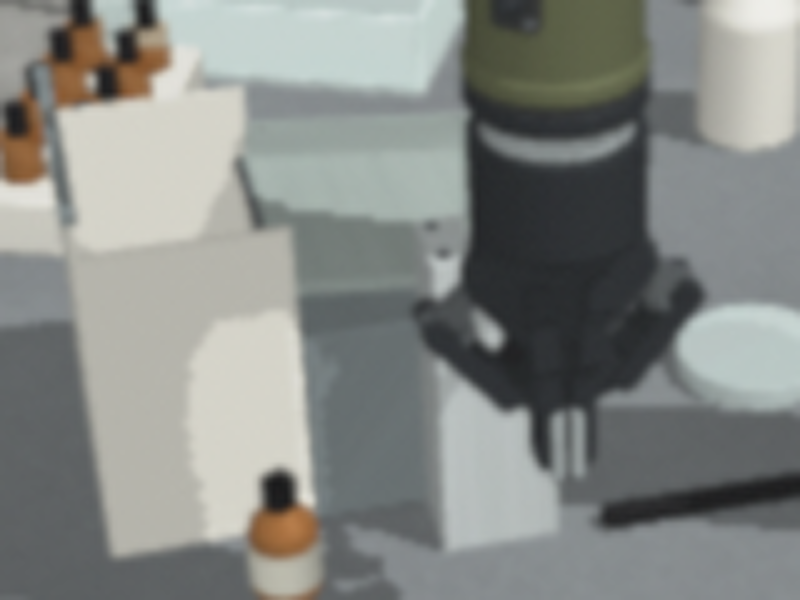

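View pics/top2c.png

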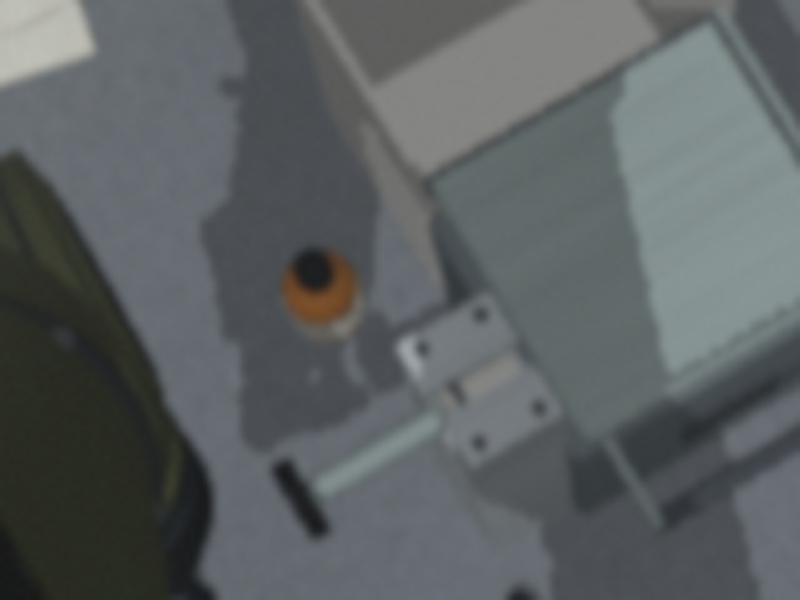

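Run:
```python
from plan import *
from rig import viewer
cs=viewer.calibration("side")
for q in [(-31.2,246.6,136.8),(-30,192,154)]:
    u=proj(cs,toW(q)); print((u-[200,190])*5)
```

```text
[560.0988 470.3026]
[525.7391 372.0129]
```

Emit:
drive_tool([
  [-0.06, 0, 0],
  [-0.11, 0, 0],
  [-0.13, 0, 0],
  [-0.145, 0, 0],
  [-0.16, 0, 0],
  [-0.175, 0, 0],
  [-0.19, 0, 0],
  [-0.205, 0, 0],
  [-0.22, 0, 0],
  [-0.235, 0, 0],
  [-0.25, 0, 0],
  [-0.265, 0, 0],
], roll=[0, 0, 0, 0, 0, 0, 0, 0, 0, 0, 0, 0], grip=[255, 255, 255, 255, 255, 255, 255, 255, 255, 255, 255, 255])

```text
clock: 2.97
ee_pos: [0.546, 0.0796, 0.1383]
tool_rot: [0.0, 0.531, 0.848, 0.0]
ft_force: [0.0, 5.0, 2.6]
gripper_width: -0.0004
```

Run:
```python
from plan import *
st=info()
print("F unit", rot(st).T@st["ft_force"])
from rig import viewer
for n in("side","top"):
  p,d=viewer.camera(n); cv2.imwrite(f"pics/{n}3.png",p); np.save(f"pics/{n}3.npy",d)
  p=p[190:310,200:360] if n=="side" else p[140:260,200:360]
  cv2.imwrite(f"pics/{n}3c.png",cv2.resize(p,None,fx=5,fy=5,interpolation=cv2.INTER_CUBIC))
```

```text
t 2.9667 U [-29.6208 164.7249 138.2979] yaw err(deg) -0.04396144928034218 F [0.0096 5.0428 2.6084] w -0.00043983261206955744 q [-0.1962  0.7249 -0.053   1.8793  0.0673  0.5384  0.1582]
F unit [ 4.5339  2.2126 -2.6043]
```

View pics/top3c.png

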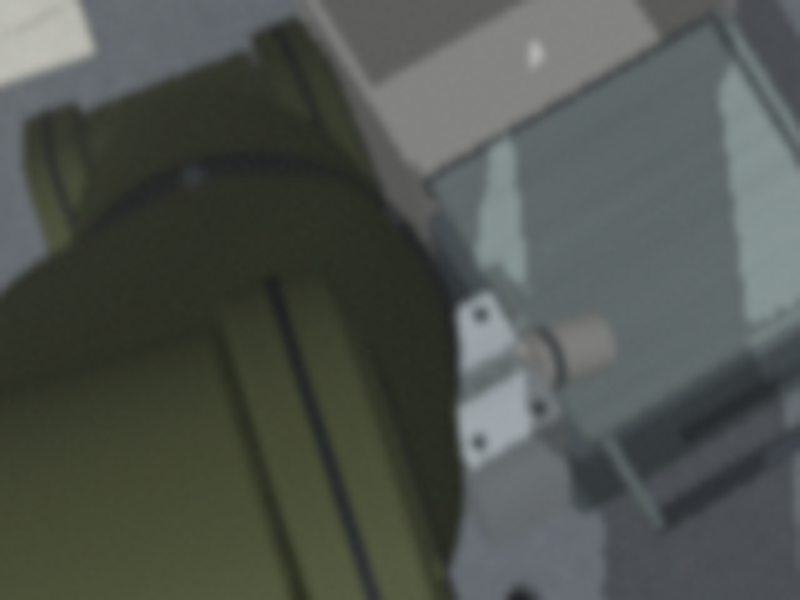

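View pics/side3c.png

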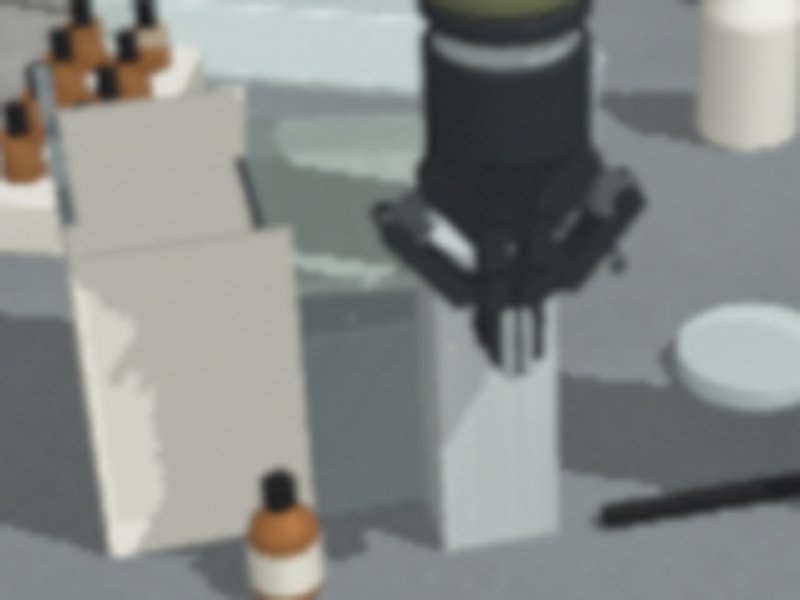

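Emit:
drive_tool([
  [-0.01, 0, 0],
  [-0.02, 0, 0],
  [-0.03, 0, 0],
  [-0.04, 0, 0],
  [-0.048, 0, 0],
  [-0.054, 0, 0],
  [-0.058, 0, 0],
  [-0.062, 0, 0],
  [-0.062, 0, 0],
], roll=[0, 0, 0, 0, 0, 0, 0, 0, 0], grip=[255, 255, 255, 255, 255, 255, 255, 255, 255])

```text
clock: 3.82
ee_pos: [0.5536, 0.0633, 0.1382]
tool_rot: [-0.0, 0.531, 0.848, 0.0]
ft_force: [-0.2, 5.6, 1.8]
gripper_width: 0.0002
```

Run:
```python
from plan import *
st=info()
print("F unit", rot(st).T@st["ft_force"])
from rig import viewer
for n in("top",):
  p,d=viewer.camera(n); cv2.imwrite(f"pics/{n}4.png",p); np.save(f"pics/{n}4.npy",d)
  p=p[190:310,200:360] if n=="side" else p[140:260,240:400]
  cv2.imwrite(f"pics/{n}4c.png",cv2.resize(p,None,fx=5,fy=5,interpolation=cv2.INTER_CUBIC))
```

```text
t 3.8167 U [-29.9413 146.7808 138.195 ] yaw err(deg) -0.030246617885065774 F [-0.1725  5.6186  1.7815] w 0.00022291038736129662 q [-0.1615  0.7306 -0.0581  1.8622  0.0724  0.5509  0.1856]
F unit [ 5.1312  2.2994 -1.7766]
```

View pics/top4c.png

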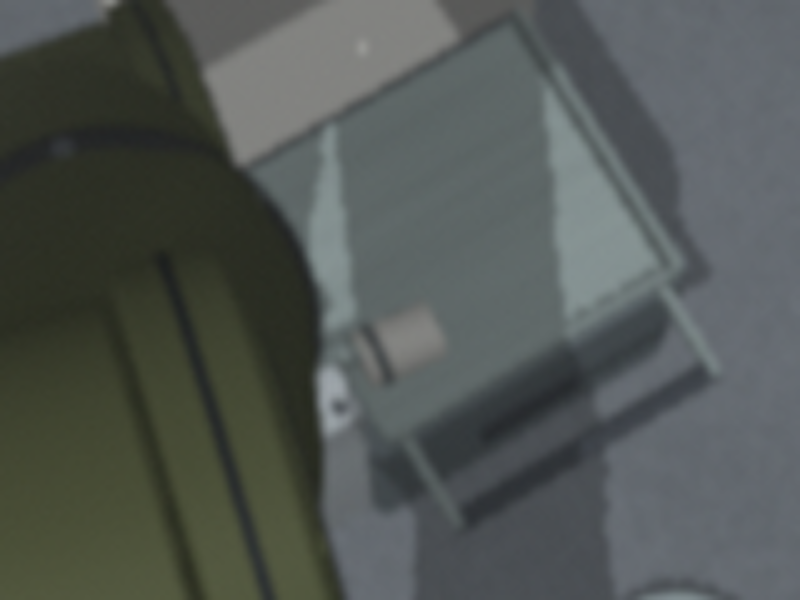

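Run:
```python
from plan import *
from rig import viewer
c=viewer.calibration("top"); d=np.load("pics/top4.npy")
for u,v in [(440,335),(405,340),(385,345),(362,352),(425,370),(345,345)]:
    U,V=240+u/5-.4,140+v/5-.4; dd=d[int(round(V)),int(round(U))]
    print((u,v),toU(unproj(c,U,V,dd)))
```

```text
(440, 335) [-43.1773  32.414  154.1831]
(405, 340) [-38.6373  46.6041 158.9927]
(385, 345) [-35.7815  54.5707 157.5807]
(362, 352) [-33.766   64.419  159.0908]
(425, 370) [-46.8616  42.0951 129.5621]
(345, 345) [-27.858   68.9978 160.3526]
```

Emit:
drive_tool([
  [-0.005, 0, 0],
  [-0.008, 0, 0],
  [-0.01, 0, 0],
  [-0.01, 0, 0],
  [-0.01, 0, 0],
  [-0.01, 0, 0],
], roll=[0, 0, 0, 0, 0, 0], grip=[255, 255, 255, 255, 255, 255])

```text
clock: 4.37
ee_pos: [0.5542, 0.062, 0.1382]
tool_rot: [-0.001, 0.53, 0.848, 0.001]
ft_force: [-0.8, 7.2, 2.9]
gripper_width: 0.0002
```

Run:
```python
from plan import *
st=info()
print("F unit", rot(st).T@st["ft_force"])
from rig import viewer
for n in("top",):
  p,d=viewer.camera(n); cv2.imwrite(f"pics/{n}5.png",p); np.save(f"pics/{n}5.npy",d)
  p=p[190:310,200:360] if n=="side" else p[140:260,240:400]
  cv2.imwrite(f"pics/{n}5c.png",cv2.resize(p,None,fx=5,fy=5,interpolation=cv2.INTER_CUBIC))
```

```text
t 4.3667 U [-29.942  145.3785 138.2038] yaw err(deg) 0.045699406093451245 F [-0.8252  7.2216  2.9147] w 0.00018545920489689797 q [-0.1566  0.7313 -0.0606  1.8598  0.0723  0.5535  0.19  ]
F unit [ 6.8611  2.4206 -2.8974]
```

View pics/top5c.png

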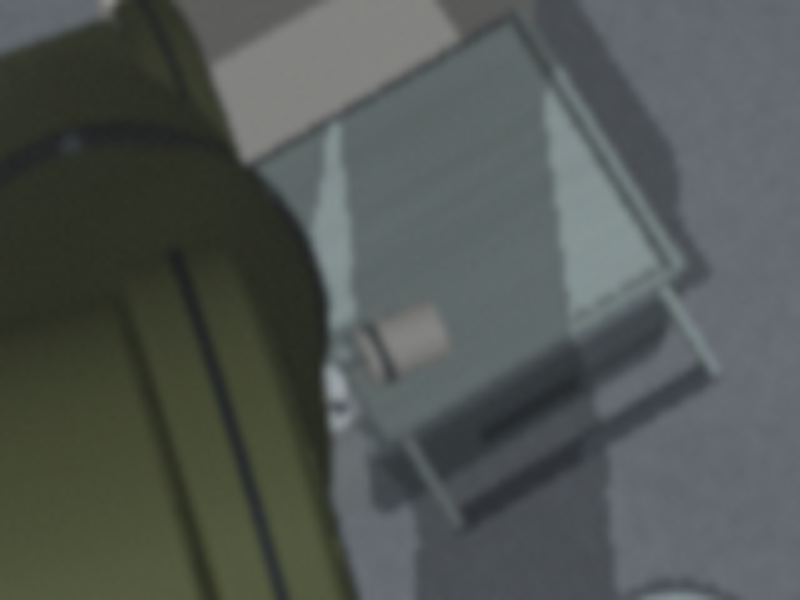

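Emit:
drive_tool([
  [0.01, 0, 0],
  [0.025, 0, 0],
  [0.04, 0, 0],
  [0.06, 0, 0],
  [0.08, 0, 0],
  [0.1, 0, 0],
  [0.12, 0, 0],
  [0.14, 0, 0],
  [0.16, 0, 0],
  [0.18, 0, 0],
  [0.2, 0, 0],
  [0.27, 0, 0],
], roll=[0, 0, 0, 0, 0, 0, 0, 0, 0, 0, 0, 0], grip=[255, 255, 255, 255, 255, 255, 255, 255, 255, 255, 255, 255])

```text
clock: 5.42
ee_pos: [0.5206, 0.1289, 0.1383]
tool_rot: [0.001, 0.533, 0.846, -0.001]
ft_force: [0.8, -0.8, 0.2]
gripper_width: 0.0002
```

Run:
```python
from plan import *
st=info()
print("F unit", rot(st).T@st["ft_force"])
from rig import viewer
for n in("top",):
  p,d=viewer.camera(n); cv2.imwrite(f"pics/{n}6.png",p); np.save(f"pics/{n}6.npy",d)
  p=p[190:310,200:360] if n=="side" else p[140:260,240:400]
  cv2.imwrite(f"pics/{n}6c.png",cv2.resize(p,None,fx=5,fy=5,interpolation=cv2.INTER_CUBIC))
```

```text
t 5.4167 U [-30.9605 220.1871 138.2554] yaw err(deg) -0.4022565462694949 F [ 0.8468 -0.7835  0.2131] w 0.00021913383099177194 q [-0.3124  0.7109 -0.031   1.9252  0.0499  0.5069  0.0661]
F unit [-1.0728  0.4262 -0.2093]
```

View pics/top6c.png

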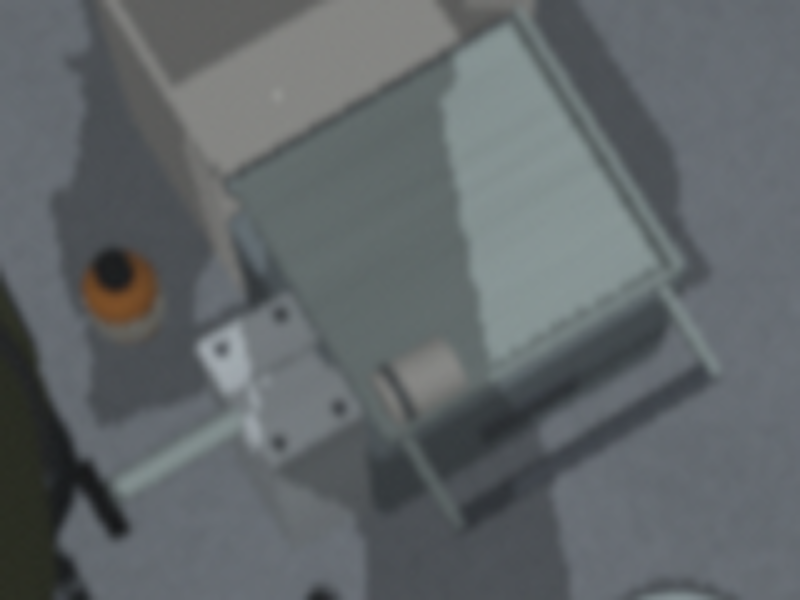

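Emit:
drive_tool([
  [0.02, 0, -0.1],
  [0.02, 0, -0.25],
  [0, 0, -0.36],
  [-0.1, -0.05, -0.36],
  [-0.75, -0.263, -0.36],
  [-0.75, -0.263, -0.36],
  [-0.75, -0.263, -0.36],
  [-0.75, -0.263, -0.36],
  [-0.75, -0.263, -0.36],
  [-0.75, -0.263, -0.36],
  [-0.75, -0.263, -0.36],
  [-0.75, -0.263, -0.36],
], roll=[0, 0, 0, 0, 0, 0, 0, 0, 0, 0, 0, 0], grip=[255, 255, 255, 150, 150, 150, 150, 150, 150, 150, 150, 150])

```text
clock: 6.47
ee_pos: [0.5462, -0.1038, 0.246]
tool_rot: [-0.001, 0.531, 0.847, -0.0]
ft_force: [0.8, 0.0, 0.1]
gripper_width: 0.0353
```

Run:
```python
from plan import *
st=info()
print(share(st,toW((-109,0,106))))
from rig import viewer
p,d=viewer.camera("wrist"); cv2.imwrite("pics/w7.png",p); np.save("pics/w7.npy",d)
```

```text
t 6.4667 U [-109.6945   -0.2961  245.9808] yaw err(deg) -0.0976864092185501 F [0.8183 0.0196 0.1038] w 0.03534031409467644 q [ 0.1443  0.5759 -0.0642  1.7623  0.048   0.8062  0.5081]
[0.0005 0.0028 0.4666]
```

View pics/w7.png

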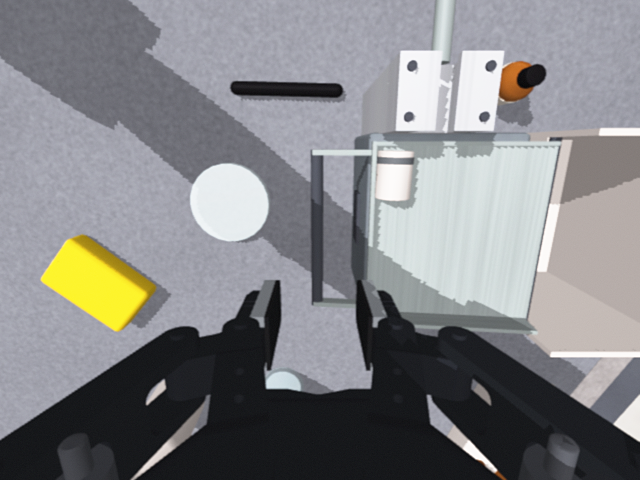

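Run:
```python
from plan import *
from rig import viewer
c=viewer.calibration("wrist"); d=np.load("pics/w7.npy")
for u,v in [(316,158),(317,190),(317,225),(317,260),(318,295),(313,225),(321,225),(283,375),(393,188)]:
    print((u,v),d[v,u],toU(unproj(c,u,v,d[v,u])))
# ray at z=.123
Vi=np.linalg.inv(c["view"])
for u,v in [(316,154),(317.5,301)]:
    o=Vi[:3,3]; p=unproj(c,u,v,1.); t=(.123-o[2])/(p-o)[2]; print(toU(o+t*(p-o)))
```

```text
(316, 158) 0.25512493 [-109.4811   59.1945  127.0695]
(317, 190) 0.26093513 [-108.7235   34.6758  127.953 ]
(317, 225) 0.26822186 [-108.7417    6.4024  128.3626]
(317, 260) 0.27693722 [-108.7649  -23.8333  127.8416]
(318, 295) 0.28716865 [-107.9246  -56.5057  126.4327]
(313, 225) 0.26931334 [-112.0035    6.1479  127.3022]
(321, 225) 0.2703173 [-105.48      5.9156  126.3208]
(283, 375) 0.4335103 [-153.876  -221.2967   20.9168]
(393, 188) 0.23298259 [-55.0719  39.6964 155.549 ]
[-109.5039   62.083   123.    ]
[-108.3689  -63.9354  123.    ]
```

Emit:
drive_tool([
  [0, 0, 0.13],
  [0, 0, 0.25],
  [0, 0.002, 0.32],
  [0, 0.002, 0.38],
  [0, 0.002, 0.42],
  [0, 0.002, 0.45],
  [0, 0.002, 0.467],
  [0, 0.002, 0.467],
  [0, 0.002, 0.467],
], roll=[0, 0, 0, 0, 0, 0, 0, 0, 0], grip=[150, 150, 150, 150, 150, 150, 150, 150, 150])

```text
clock: 7.27
ee_pos: [0.5477, -0.1032, 0.1066]
tool_rot: [0.0, 0.53, 0.848, 0.0]
ft_force: [0.4, -0.2, 1.1]
gripper_width: 0.0356
```

Run:
```python
from plan import *
st=info()
print("F tool", rot(st).T@st["ft_force"])
from rig import viewer
p,d=viewer.camera("wrist"); cv2.imwrite("pics/w8.png",p); np.save("pics/w8.npy",d)
```

```text
t 7.2667 U [-108.0062   -0.3759  106.6026] yaw err(deg) -0.009021753199672133 F [ 0.4057 -0.2242  1.0826] w 0.03563062354868832 q [ 0.1328  0.7816 -0.0494  1.8814  0.075   0.4798  0.4836]
F tool [-0.3792  0.2675 -1.0824]
```

View pics/w8.png

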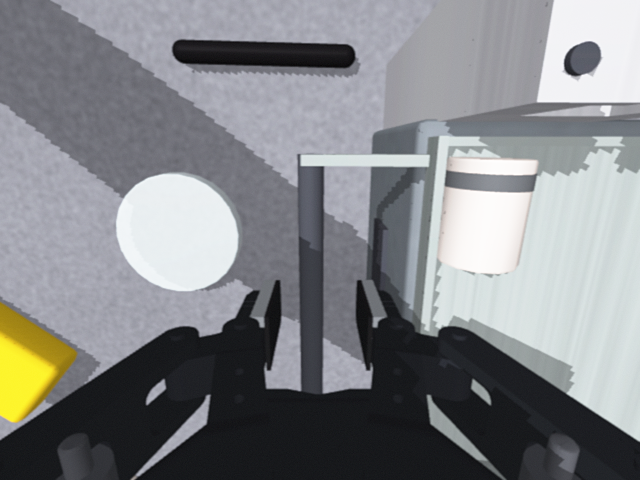

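Emit:
drive_tool([
  [0, -0.004, 0],
  [0, -0.004, 0],
  [0, -0.004, 0],
  [0, -0.004, 0],
  [0, -0.004, 0],
  [0, -0.004, 0],
  [0, -0.004, 0],
  [0, -0.004, 0],
], roll=[0, 0, 0, 0, 0, 0, 0, 0], grip=[170, 190, 210, 230, 255, 255, 255, 255])

```text
clock: 7.98
ee_pos: [0.5454, -0.1049, 0.1062]
tool_rot: [-0.0, 0.531, 0.847, -0.001]
ft_force: [-4.6, -1.5, 4.6]
gripper_width: 0.0074
```

Run:
```python
from plan import *
st=info()
print("F tool", rot(st).T@st["ft_force"])
r=174.8;a0=np.arctan2(-17,174)
for a in [0,.03,.1,.2,.3,.35,.4,.45,.5,.55,.6,.65,.7]:
    b=a0+a; x=65-r*np.cos(b); z=140+r*np.sin(b); print(a, "tool y share %.3f z share %.3f"%((x+109)/300,-(z-123)/300))
```

```text
t 7.9833 U [-110.8126   -0.9245  106.2355] yaw err(deg) -0.09463057790251739 F [-4.5523 -1.5302  4.5537] w 0.007371644973514744 q [ 0.1352  0.7811 -0.0484  1.8854  0.0758  0.4783  0.4844]
F tool [ 0.6073 -4.7716 -4.5458]
0 tool y share 0.000 z share -0.000
0.03 tool y share -0.001 z share -0.017
0.1 tool y share -0.003 z share -0.058
0.2 tool y share 0.000 z share -0.116
0.3 tool y share 0.009 z share -0.174
0.35 tool y share 0.016 z share -0.202
0.4 tool y share 0.024 z share -0.230
0.45 tool y share 0.033 z share -0.258
0.5 tool y share 0.044 z share -0.285
0.55 tool y share 0.056 z share -0.311
0.6 tool y share 0.069 z share -0.337
0.65 tool y share 0.084 z share -0.363
0.7 tool y share 0.100 z share -0.387
```

Run:
```python
from plan import *
from rig import viewer
p,d=viewer.camera("wrist"); cv2.imwrite("pics/w9.png",p); np.save("pics/w9.npy",d)
c=viewer.calibration("wrist")
for u,v in [(305,180),(305,200),(308,240),(310,260)]: print(d[v,u],toU(unproj(c,u,v,d[v,u])))
```

```text
0.12643369 [-114.4879   54.327   121.7936]
0.25161505 [-119.7053   26.8252   -0.5128]
0.1301561 [-113.4971   31.2225  124.473 ]
0.13102956 [-112.7451   23.3546  125.7942]
```

View pics/w9.png

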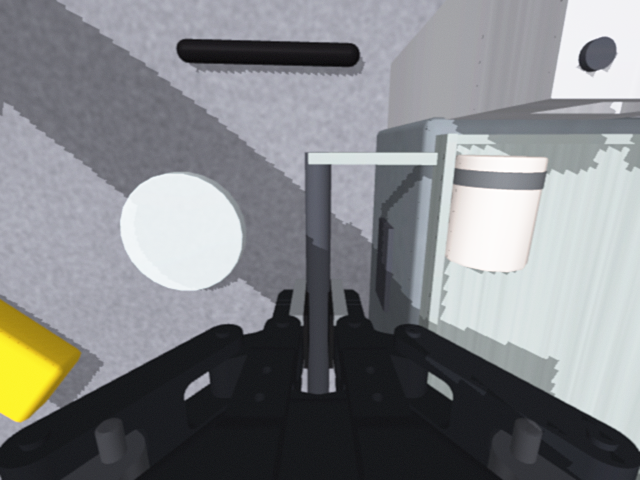

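Emit:
drive_tool([
  [0, 0, -0.012],
  [0, -0.001, -0.026],
  [0, -0.002, -0.041],
  [0, -0.003, -0.058],
  [0, -0.002, -0.075],
  [0, -0.001, -0.093],
  [0, 0, -0.11],
  [0, 0.002, -0.127],
  [0, 0.004, -0.144],
  [0, 0.006, -0.16],
  [0, 0.009, -0.174],
  [0, 0.009, -0.174],
], roll=[0, 0, 0, 0, 0, 0, 0, 0, 0, 0, 0, 0], grip=[255, 255, 255, 255, 255, 255, 255, 255, 255, 255, 255, 255])

```text
clock: 9.03
ee_pos: [0.5473, -0.104, 0.1589]
tool_rot: [-0.001, 0.531, 0.847, -0.001]
ft_force: [-3.7, -4.2, -4.3]
gripper_width: 0.0076
```

Run:
```python
from plan import *
st=info()
print("F tool", rot(st).T@st["ft_force"])
from rig import viewer
for n in("wrist","side"):
  p,d=viewer.camera(n); cv2.imwrite(f"pics/{n}10.png",p); np.save(f"pics/{n}10.npy",d)
  if n=="side":
    p=p[190:310,200:360]
    cv2.imwrite(f"pics/{n}10c.png",cv2.resize(p,None,fx=5,fy=5,interpolation=cv2.INTER_CUBIC))
```

```text
t 9.0333 U [-108.7139   -0.9005  158.8897] yaw err(deg) -0.0901641390936554 F [-3.7035 -4.1504 -4.3066] w 0.007644933092158777 q [ 0.1376  0.6991 -0.056   1.8454  0.0659  0.6014  0.4913]
F tool [-2.1219 -5.1304  4.3204]
```

View pics/wrist10.png

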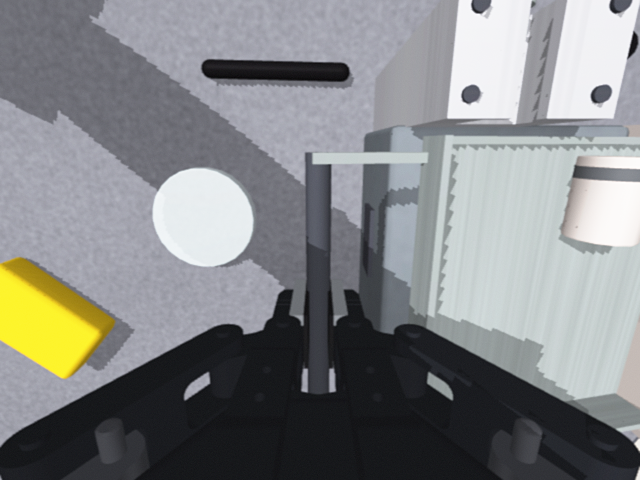

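View pics/side10c.png

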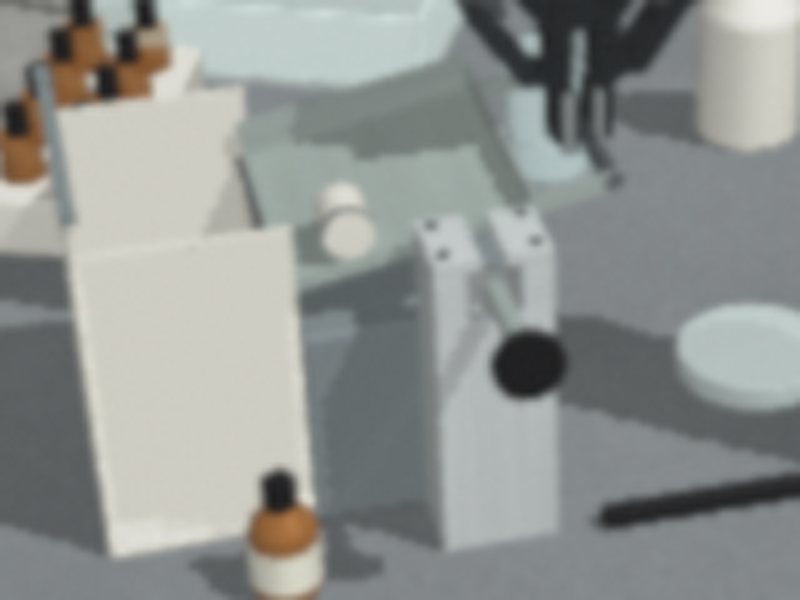

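Emit:
drive_tool([
  [0, 0.004, -0.015],
  [0, 0.009, -0.033],
  [0, 0.015, -0.056],
  [0, 0.021, -0.075],
  [0, 0.028, -0.094],
  [0, 0.035, -0.111],
  [0, 0.035, -0.111],
  [0, 0.035, -0.111],
  [0, 0.035, -0.111],
  [0, 0.035, -0.111],
], roll=[0, 0, 0, 0, 0, 0, 0, 0, 0, 0], grip=[255, 255, 255, 255, 255, 255, 255, 255, 255, 255])

```text
clock: 9.97
ee_pos: [0.5557, -0.0999, 0.1916]
tool_rot: [-0.002, 0.531, 0.847, -0.002]
ft_force: [-6.3, -6.1, -1.9]
gripper_width: 0.0076
```

Run:
```python
from plan import *
st=info()
print("F tool", rot(st).T@st["ft_force"])
from rig import viewer
for n in("wrist","side","top"):
  p,d=viewer.camera(n); cv2.imwrite(f"pics/{n}11.png",p); np.save(f"pics/{n}11.npy",d)
  if n!="wrist":
    p=p[190:310,200:360] if n=="side" else p[80:200,230:390]
    cv2.imwrite(f"pics/{n}11c.png",cv2.resize(p,None,fx=5,fy=5,interpolation=cv2.INTER_CUBIC))
```

```text
t 9.9667 U [-99.4127  -0.9123 191.5796] yaw err(deg) -0.10996815141002614 F [-6.2863 -6.0539 -1.9397] w 0.00755861990626905 q [ 0.1294  0.6602 -0.0576  1.7928  0.0582  0.6948  0.4896]
F tool [-2.7125 -8.2859  1.9788]
```

View pics/top11c.png

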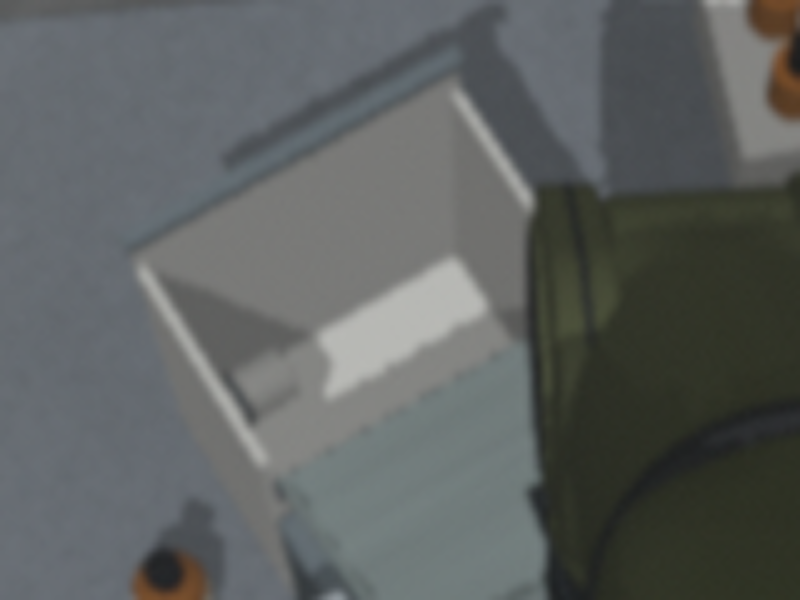

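View pics/side11c.png

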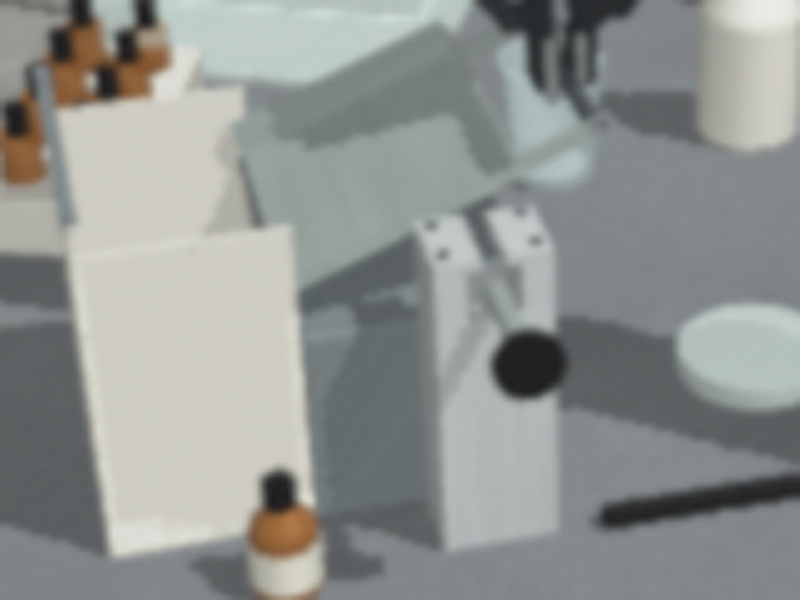

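View pics/wrist11.png

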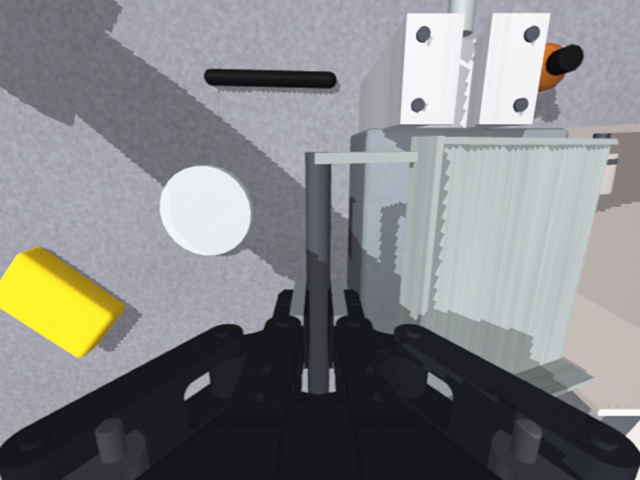

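Emit:
drive_tool([
  [0, -0.004, 0.01],
  [0, -0.011, 0.027],
  [0, -0.016, 0.041],
  [0, -0.02, 0.055],
  [0, -0.024, 0.069],
  [0, -0.028, 0.083],
  [0, -0.032, 0.097],
  [0, -0.035, 0.111],
  [0, -0.038, 0.126],
  [0, -0.04, 0.14],
  [0, -0.042, 0.155],
  [0, -0.044, 0.169],
], roll=[0, 0, 0, 0, 0, 0, 0, 0, 0, 0, 0, 0], grip=[255, 255, 255, 255, 255, 255, 255, 255, 255, 255, 255, 255])

```text
clock: 11.12
ee_pos: [0.5453, -0.105, 0.1412]
tool_rot: [-0.0, 0.531, 0.847, -0.001]
ft_force: [-5.3, -5.5, 0.2]
gripper_width: 0.0079
```

Run:
```python
from plan import *
st=info()
print("F tool", rot(st).T@st["ft_force"])
from rig import viewer
c=viewer.calibration("top"); d=np.load("pics/top11.npy")
for u,v in [(265,385),(290,375)]:
    U,V=230+u/5-.4,80+v/5-.4; print(toU(unproj(c,U,V,d[int(round(V)),int(round(U))])))
```

```text
t 11.1167 U [-110.9721   -0.9346  141.2012] yaw err(deg) -0.10908555220418847 F [-5.2534 -5.4992  0.1668] w 0.007867374269433512 q [ 0.139   0.7243 -0.0541  1.8649  0.0694  0.5554  0.4901]
F tool [-2.6618 -7.1244 -0.1565]
[144.2035  41.6545  44.8687]
[142.7703  28.8925  43.7883]
```

Emit:
drive_tool([
  [0, -0.001, 0.014],
  [0, -0.002, 0.028],
  [0, -0.003, 0.042],
  [0, -0.003, 0.055],
  [0, -0.003, 0.067],
  [0, -0.003, 0.078],
  [0, -0.002, 0.087],
  [0, -0.002, 0.094],
  [0, -0.001, 0.099],
  [0, -0.001, 0.103],
  [0, 0, 0.106],
  [0, 0, 0.108],
], roll=[0, 0, 0, 0, 0, 0, 0, 0, 0, 0, 0, 0], grip=[255, 255, 255, 255, 255, 255, 255, 255, 255, 255, 255, 255])

```text
clock: 12.12
ee_pos: [0.5454, -0.1049, 0.1087]
tool_rot: [-0.001, 0.531, 0.847, -0.001]
ft_force: [-4.9, -4.2, -2.4]
gripper_width: 0.0076
```

Run:
```python
from plan import *
st=info()
print("F tool", rot(st).T@st["ft_force"])
```

```text
t 12.1167 U [-110.8998   -0.914   108.7145] yaw err(deg) -0.1152070621440906 F [-4.9175 -4.2308 -2.378 ] w 0.007628130049428034 q [ 0.1356  0.777  -0.0489  1.8842  0.0752  0.4837  0.4847]
F tool [-1.6676 -6.2652  2.388 ]
```

Emit:
drive_tool([
  [0, 0, 0.002],
  [0, 0, 0.004],
  [0, 0, 0.006],
  [0, 0, 0.008],
  [0, 0, 0.01],
  [0, 0, 0.01],
  [0, 0, 0.01],
  [0, 0, 0.01],
], roll=[0, 0, 0, 0, 0, 0, 0, 0], grip=[255, 255, 255, 255, 255, 255, 255, 255])

```text
clock: 12.78
ee_pos: [0.5456, -0.1048, 0.1067]
tool_rot: [-0.0, 0.531, 0.847, -0.0]
ft_force: [-6.6, -4.2, 5.4]
gripper_width: 0.0076
```

Run:
```python
from plan import *
st=info()
print("F tool", rot(st).T@st["ft_force"])
from rig import viewer
for n in("wrist","side"):
  p,d=viewer.camera(n); cv2.imwrite(f"pics/{n}12.png",p); np.save(f"pics/{n}12.npy",d)
  if n!="wrist":
    p=p[190:310,200:360] if n=="side" else p[80:200,230:390]
    cv2.imwrite(f"pics/{n}12c.png",cv2.resize(p,None,fx=5,fy=5,interpolation=cv2.INTER_CUBIC))
```

```text
t 12.7833 U [-110.6642   -0.9444  106.7107] yaw err(deg) -0.11330418853387059 F [-6.5777 -4.1702  5.3807] w 0.007561203422514594 q [ 0.1352  0.7802 -0.0485  1.8855  0.0756  0.4783  0.4842]
F tool [-0.89   -7.7423 -5.3733]
```

View pics/wrist12.png

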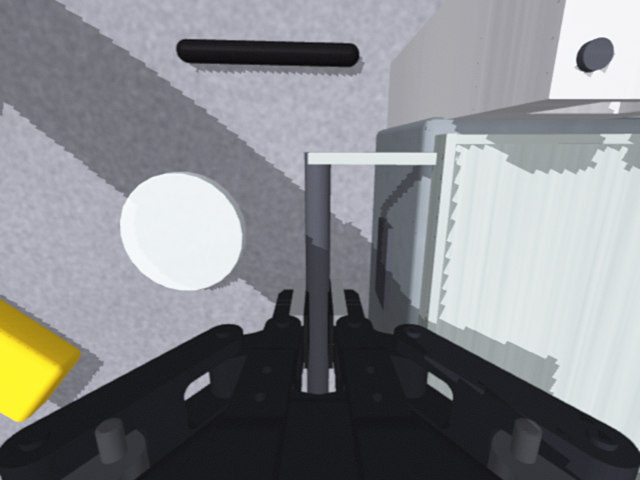

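View pics/side12c.png

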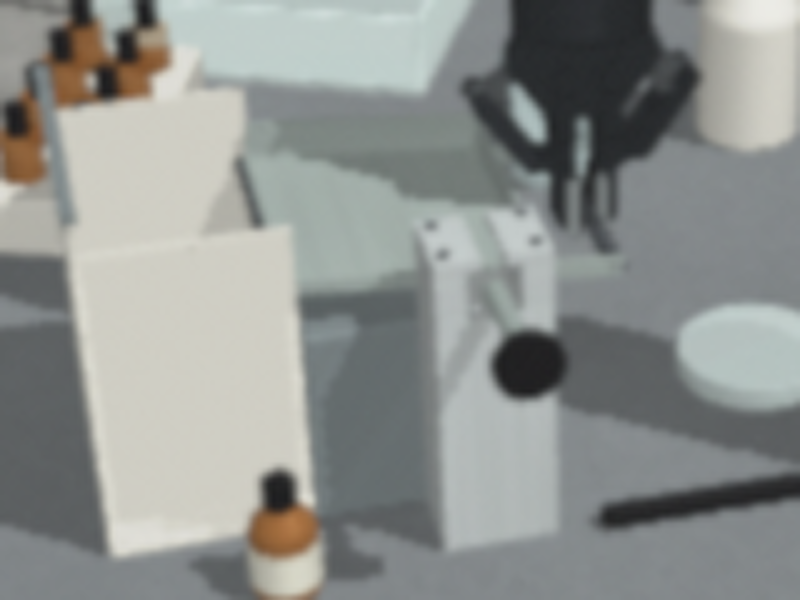

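Emit:
drive_tool([
  [0, 0, 0],
  [0, 0, 0],
  [0, 0, 0],
  [0, 0, 0],
  [0, 0, 0],
  [0, 0, 0],
  [0, 0, 0],
  [0, 0, 0],
], roll=[0, 0, 0, 0, 0, 0, 0, 0], grip=[220, 205, 190, 175, 160, 150, 150, 150])

```text
clock: 13.55
ee_pos: [0.5465, -0.1041, 0.1056]
tool_rot: [0.0, 0.531, 0.847, 0.0]
ft_force: [-0.0, 0.3, 0.2]
gripper_width: 0.0351
```

Run:
```python
from plan import *
st=info()
print("F tool", rot(st).T@st["ft_force"])
from rig import viewer
p,d=viewer.camera("wrist"); cv2.imwrite("pics/w13.png",p); np.save("pics/w13.npy",d)
```

```text
t 13.55 U [-109.5533   -0.6927  105.5589] yaw err(deg) -0.054286380800032674 F [-0.0303  0.2597  0.2067] w 0.035130203350208083 q [ 0.1348  0.7825 -0.0494  1.8847  0.0755  0.4759  0.4843]
F tool [ 0.2469  0.0861 -0.2066]
```

View pics/w13.png

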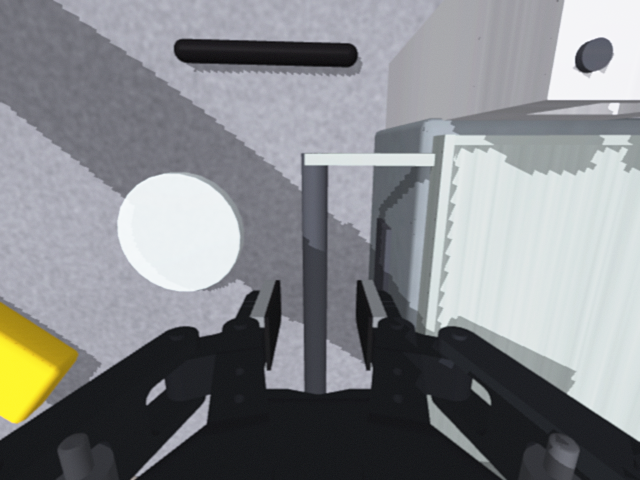

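Free of the bar, which stands centred between the jaws (column 314). Now straight up.

Emit:
drive_tool([
  [0, 0, -0.03],
  [0, 0, -0.08],
  [0, 0, -0.15],
  [0, 0, -0.25],
  [0, 0, -0.36],
  [0, 0, -0.48],
  [0, 0, -0.5],
  [0, 0, -0.5],
  [0, 0, -0.5],
], roll=[0, 0, 0, 0, 0, 0, 0, 0, 0], grip=[150, 150, 150, 150, 150, 150, 150, 150, 150])

```text
clock: 14.35
ee_pos: [0.546, -0.1043, 0.2558]
tool_rot: [0.0, 0.531, 0.847, 0.0]
ft_force: [0.5, -0.8, -0.8]
gripper_width: 0.0348
```

Run:
```python
from plan import *
st=info()
from rig import viewer
for n in("wrist","top","side"):
  p,d=viewer.camera(n); cv2.imwrite(f"pics/{n}14.png",p); np.save(f"pics/{n}14.npy",d)
  if n=="wrist":
    c=viewer.calibration(n)
    for u,v in [(316,158),(317,190),(317,225),(317,260)]: print(d[v,u],toU(unproj(c,u,v,d[v,u])))
```

```text
t 14.35 U [-110.0692   -0.6139  255.7566] yaw err(deg) -0.07027671692445026 F [ 0.5378 -0.7823 -0.8165] w 0.034815736384290454 q [ 0.1462  0.563  -0.0659  1.752   0.0477  0.8279  0.5096]
0.26309395 [-111.1965   57.9419  127.5492]
0.27085003 [-110.4631   32.4253  126.6952]
0.2790858 [-110.5312    2.9213  126.4706]
0.28709567 [-110.5997  -28.1849  126.9333]
```

View pics/wrist14.png

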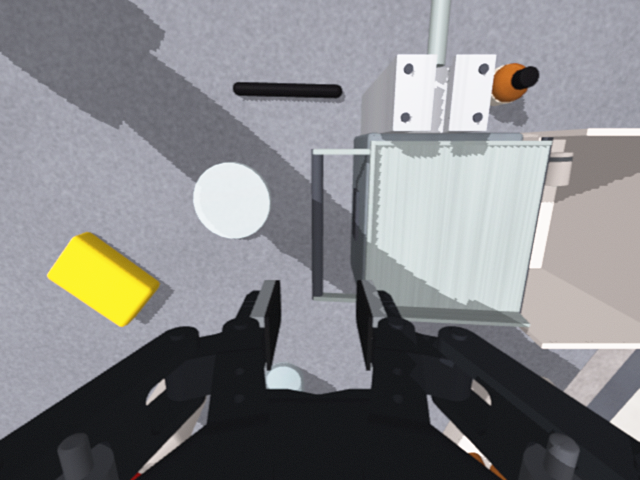

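View pics/top14.png

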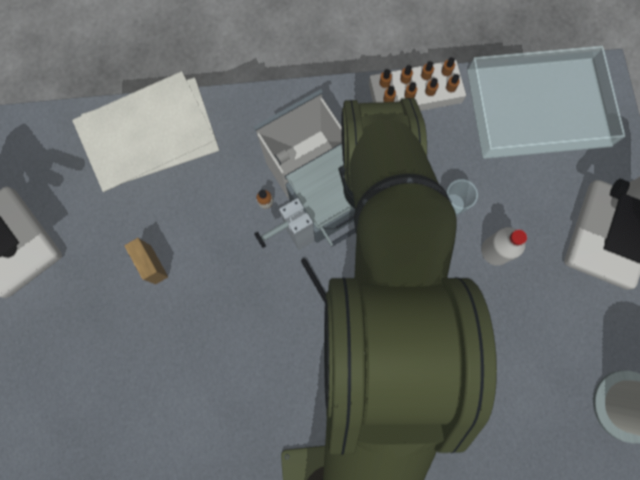

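View pics/side14.png

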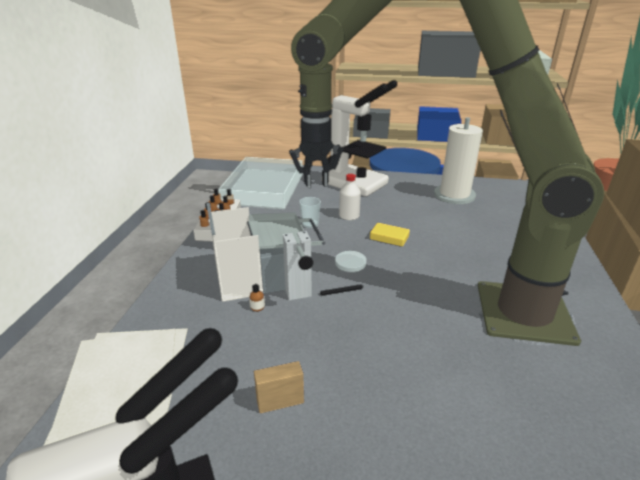

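Run:
```python
from rig import ticket
print(ticket.close_job())
```

```text
the job is handed in; nothing more can be done
None
```

The cartridge is in the bin, the flap is eased shut, and the job was handed in at about 14.5 s of the 48 s allowed.

**What I did**
- **Ejector:** I pressed the rod to its stop with the closed fingers at about 7 N. The cartridge dropped onto the tray, and once I eased the rod back it rolled to the lip.
- **Flap:** I gripped the bar and lifted the flap to about 0.5 rad, and the cartridge rolled over the hinge. I then lowered it over about 2.7 s, still holding the bar. I opened the jaws only once the force turned upward, a sign that the flap was resting on its stop.

**Last checks**
- **Cartridge:** its top measured at z about 45 mm in the unit's frame, which fits it lying on the 20 mm bin floor. The final pictures still show it in the bin.
- **Flap:** the top of the bar reads z about 127 mm, against 128 mm before the lift, so it is shut to within measuring error.
- **Robot:** it stands clear, about 130 mm above the bar.
- **Other things on the bench:** compared by eye, they look where they were at the start.

**Readings that disagreed**
- The gripper read 7.4 to 7.9 mm while holding the 10 mm bar. The pictures showed the bar held centrally between the jaws.
- The side view put heights about 2 px (roughly 4 mm) off my fitted pose of the unit. This did not affect the work.

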